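Press a blank into the spring-loaded stack magazine

ROBOT

A 6-joint arm with a two-finger parallel gripper is mounted at the origin on a cart in front of the work surface, level with it; the furniture and walls round the work are solid. World frame = base frame: x ahead of the robot, y to its left, z up, the work surface at z = 0. Lengths are in mm, angles in rad, forces in N, time in s.
With the tool pointing down it reaches from about 325 to 850 mm from the base axis. Payload 15.5 kg.
Tool frame: the origin (TCP) lies on the centre line of the jaws, within the pads' length; the fingertips stand 11 mm ahead of it and the grasp point (between the pads) lies 8 mm behind it; x points along the fingers, z is the direction in which the jaws open and shut, and the axes are right-handed (so a half turn about x gives the same grasp; the last joint's range is limited). The gripper opens to 91 mm and grips with 3 to 60 N. Pads are 32 mm wide; open, the fingers measure 118 mm over their backs; the gripper's body (76 mm by 178 mm) begins 60 mm behind the grasp point.
Start: joints at [1.109, 0.494, 1.345, -0, 1.302, -0.096], TCP at [224.139, 583.428, 202.515] pointing down, gripper open.
Joint ranges: [-2.91, 2.91], [-0.82, 2.16], [0.22, 2.67], [-1.22, 4.37], [0.12, 2.79], [-3.08, 3.08]. Speed limits (rad/s): [1.89, 1.89, 2.57, 3.01, 3.01, 3.01].

INTERFACE

Orientations are given as a unit quaternion [x, y, z, w].
In Python, from cell import manip, imaging gives the robot as it stands.
- The arm moves only by the shell command python3 -m pendant 'ROWS' [FORCE]. ROWS is JSON, a list of rows, each a list of 7 numbers: the shift along the tool's x, y, z in m, then the turn, a rotation vector about the tool's x, y, z in rad, then the opening in per cent of the stroke, from 0 (shut) to 100 (fully open). A call has 1 to 12 rows; each row shifts and turns the pose as measured when the row begins, along the tool's axes as they then stand; what a row does not reach is not made up. A row lasts 1/12 s, in which the tool goes at most 41.7 mm and 7.16 degrees, less where a joint would pass 70% of its speed; a pose out of reach is approached as far as the arm can. A call with a gripper value outside its range is refused whole. The fingers move at their own pace and stop on an object; FORCE is the grip in N (left out, the last holds). Time passes only in rows, so rows that do not move let the fingers close. It gives the time, the measured TCP pose, the force and the opening at its end, in the units of the state.
- manip.get_obs(): the state, without advancing time (a new reading comes with each control period).
- imaging.camera(name): name is "side" or "top"; returns a dict with "pixels" (400x640x3 uint8, red, green, blue), "camera_matrix" (3x3 intrinsics, pixels), "R" (3x3) and "t" (3): a world point X has camera coordinates R X + t. Camera axes: x right, y down, z forward; pixel columns grow to the right and rows downward; lengths in mm; the calibration is good to about 2 mm. A picture is of the moment at which its call begins. There is no depth.
- manip.sign_off(): hands the job in, once; it reports no verdict.
The state is a dict: "time_s": time; "joint_pos": joint angles; "qvel": joint speeds; "effort": joint torques, N m; "ee_pos": TCP position; "eef_rot": TCP orientation; "contact_force": force on the tool from outside, world axes, zero at the start; "wrist_torque": the same for the moment, N m; "grip_width": finger opening in mm.
Only numpy, scipy, OpenCV 4.12 (cv2) and the standard library are available. Lean on these libraries where they do the work, as an engineer would, in place of code of your own. Each camera call takes 0.05 s, during which the arm holds its last target.

TASK

Load the loose long aluminium blank into the spring-loaded magazine: lay it flat in the mouth, on top of the blank that is already in there, and press it down against the spring until both end catches snap shut over it, so that it stays in by itself when you let go. Leave the shorter blank where it lies, and do not push the tin or the tape roll away.

Things in the scene. Friction and masses are not known exactly. Their poses are not given: they have to be found in the camera images.
- magazine: Stack magazine fixed to the bench: base plate 100 (x) x 180 (y) x 10 mm, 100 mm high. Origin: centre of its underside, on the bench top; z up, y along the stack's long side. Four corner angles form a pocket 53 (x) x 123 (y) mm. Both long sides are open between them, 84 mm wide down to z = 10 mm: fingers holding a blank across its 50 mm width can go down there and open.
- mouth (a point): Centre of the pocket's mouth, 100 mm above the bench; axes as the magazine's. The corner angles have straight walls up to 8 mm below this point and flare outward by 6 mm a side from there to the mouth.
- stack_top (a point): Point on the pocket's axis, 71 mm above the bench, level with the flat undersides of the catches: the top face of the topmost loaded blank rests here. The catch noses, 24 mm wide at the middle of each short end, reach 6.5 mm into the pocket and slope up and outward to 15 mm above this point, so a blank pressed down from above pushes them aside by itself.
- follower (a joint): Plate 40 mm wide on a coil spring under the stack: 0 m with one blank loaded, grows as the stack is pressed down, about 0.016 m with two blanks loaded; at most 0.026 m. Spring 12 N at 0 and 0.4 N more per mm; pressing in one blank takes up to about 20 N. Press it some 3 to 8 mm past the catches, then let go.
- blank_long: The blank to load: loose pale aluminium flat, 50 (x) x 120 (y) x 16 (z) mm, about 0.26 kg, a small hole mark near each end; lying flat on the bench. Origin at its centre, y along its length. Either end and either face will do. When properly loaded its centre is at about z = 63 mm of the magazine.
- blank_short: A shorter aluminium flat, 50 x 85 x 16 mm, that does not belong in this magazine and stays where it is. Origin at its centre, y along its length.
- blank_loaded: The blank that is already in the magazine, the same as the long one, 50 x 120 x 16 mm, held under the catches. Origin at its centre, y along its length.
- catch_a (a joint): Sprung catch at the magazine's +y end: 0 m shut (nose over the stack), up to 0.010 m pushed outward. Its spring is light, 1.2 to 2.2 N.
- catch_b (a joint): Sprung catch at the magazine's -y end: 0 m shut, up to 0.010 m pushed outward; spring as the other's.
- tin: Open paste tin standing upright on the bench at the right of the work, 75 mm across, 94 mm high. Origin at the centre of its underside.
- tape: Black tape roll lying flat left of the magazine, 102 mm across, 24 mm high. Origin at the centre of its underside.

How it is judged (in metres and radians):
At the end, for the whole second after the job is handed in: The long blank lies in the pocket under both catches (each within 2 mm of shut), flat within 0.06 rad, at rest, centre 58 to 66 mm above the magazine's underside and within 5 mm of its axis; the blank loaded before lies under it (centre 40 to 51 mm up, within 6 mm) (z of blank_long in the frame of magazine between 0.058 and 0.066 m and horizontal distance between blank_long and magazine below 0.005 m and angle between the z axis of blank_long and the z axis of magazine, either way round below 0.06 rad and angle between the y axis of blank_long and the y axis of magazine, either way round below 0.1 rad and z of blank_loaded in the frame of magazine between 0.04 and 0.051 m and horizontal distance between blank_loaded and magazine below 0.006 m and value of joint each of catch_a, catch_b below 0.002 m and linear speed of blank_long below 0.02 m/s); the robot touches nothing.
It fails at once if the short blank is moved more than 40 mm (distance of blank_short from where it was at the start of the episode above 0.04 m).
It fails at once if the tin is moved more than 40 mm (distance of tin from where it was at the start of the episode above 0.04 m).
It fails at once if the tape roll is moved more than 40 mm (distance of tape from where it was at the start of the episode above 0.04 m).
It also fails if it takes over 38 s, if anything falls off the work surface, if the arm or the gripper's body presses on something with over 40 N, if the wrist force passes 120 N, or if a joint passes its speed limit or range.

## Working session

There is one attempt and no reset: what is moved stays moved. The work goes in short steps, Python scripts to look and compute and a shell command to move; the robot and the scene stay as the last step left them, time stands still between calls to the robot, and variables do not carry over. Pictures are saved under pics/ and viewed, and the job is handed in when it is done.

```bash
mkdir -p pics; ls; python3 - <<'E'
from cell import manip, imaging
import cv2, numpy as np
print(manip.get_obs())
for n in ("side","top"):
    c=imaging.camera(n); cv2.imwrite(f"pics/{n}0.png",c["pixels"][:,:,::-1]); np.savez(f"pics/{n}0.npz",**c)
    print(n,c["camera_matrix"].tolist(),c["R"].round(4).tolist(),c["t"])
E
```

```text
pics
{'time_s': 0.0, 'joint_pos': array([ 1.10849702e+00,  4.94163903e-01,  1.34615442e+00, -6.11000862e-06,
        1.30249008e+00, -9.54964465e-02]), 'qvel': array([ 1.51854717e-03,  1.05783256e-03,  1.03450429e-03,  5.39258713e-05,
       -9.79127803e-04,  2.27380479e-03]), 'effort': array([-2.88444666e-03, -8.78809261e+01, -3.81878793e+01,  7.06063164e-02,
        5.28178853e-02, -5.49486140e-05]), 'ee_pos': array([223.96150598, 583.06223896, 201.94236959]), 'eef_rot': array([-0.40063776,  0.58317645,  0.40021707,  0.58242674]), 'contact_force': array([-0.06665138,  0.26781414,  0.86355465]), 'wrist_torque': array([ 0.01749327, -0.01205903, -0.0031043 ]), 'grip_width': 91.12787192873411}
side [[416.61180794513785, 0.0, 316.2574364772435], [0.0, 416.61180794513785, 194.8021134603384], [0.0, 0.0, 1.0]] [[0.9996, -0.0266, 0.0039], [-0.0073, -0.4072, -0.9133], [0.0259, 0.9129, -0.4073]] [-506.19230821  145.32735232 1530.04785778]
top [[369.41894712443326, 0.0, 320.3931665112563], [0.0, 369.41894712443326, 198.5230632564812], [0.0, 0.0, 1.0]] [[-0.0174, -0.9997, -0.0141], [-0.9892, 0.0193, -0.1452], [0.1454, 0.0114, -0.9893]] [ 113.89925739  519.83113408 1349.08916587]
```

View pics/side0.png

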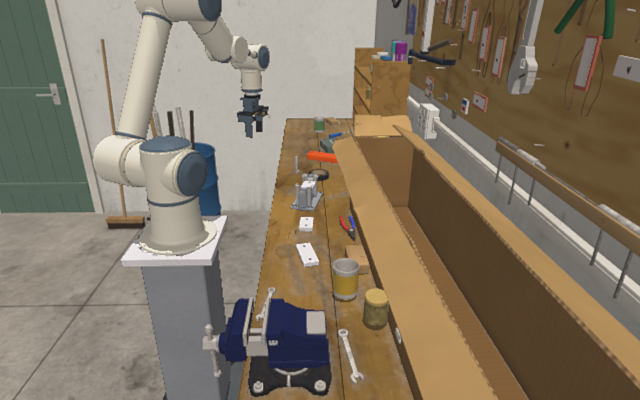

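View pics/top0.png

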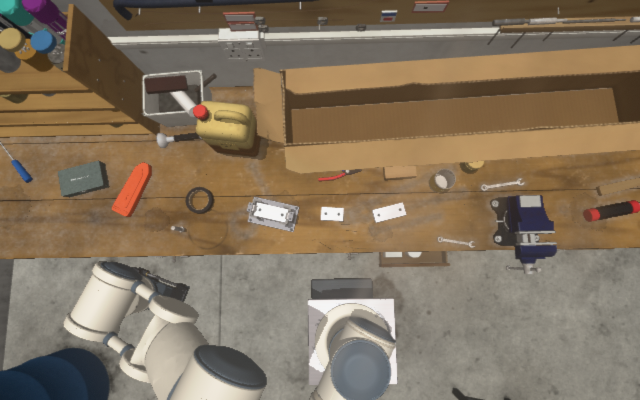

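The top view shows the magazine at about (273,213), the short blank at (332,214), the long blank at (389,212), the tin at (442,180) and the tape at (200,200). I'll zoom in and measure.

```bash
cat > h.py <<'E'
import numpy as np, cv2
def proj(c,X):
    X=np.atleast_2d(X); p=X@c["R"].T+c["t"]; q=p@c["camera_matrix"].T; return q[:,:2]/q[:,2:]
def onplane(c,uv,z):
    uv=np.atleast_2d(uv).astype(float); d=np.c_[uv,np.ones(len(uv))]@np.linalg.inv(c["camera_matrix"]).T@c["R"]
    o=-c["R"].T@c["t"]; return o+d*((z-o[2])/d[:,2])[:,None]
E
python3 - <<'E'
import numpy as np,cv2
from h import *
c=np.load("pics/top0.npz"); s=np.load("pics/side0.npz")
im=c["pixels"][:,:,::-1]; si=s["pixels"][:,:,::-1]
a=cv2.resize(im[160:260,230:430],None,fx=4,fy=4,interpolation=cv2.INTER_NEAREST)
b=cv2.resize(si[160:280,260:380],None,fx=5,fy=5,interpolation=cv2.INTER_NEAREST)
cv2.imwrite("pics/topz.png",a); cv2.imwrite("pics/sidez.png",b)
for cam,n in ((c,"top"),(s,"side")):
    p=cam["pixels"]; hsv=cv2.cvtColor(p,cv2.COLOR_RGB2HSV)
    m=((hsv[...,1]<45)&(hsv[...,2]>195)).astype(np.uint8)
    box=(230,180,430,240) if n=="top" else (280,160,340,275)
    mm=np.zeros_like(m); x0,y0,x1,y1=box; mm[y0:y1,x0:x1]=m[y0:y1,x0:x1]
    cs,_=cv2.findContours(mm,cv2.RETR_EXTERNAL,cv2.CHAIN_APPROX_NONE)
    for k in cs:
        if cv2.contourArea(k)<40: continue
        r=cv2.minAreaRect(k); P=onplane(cam,k[:,0,:],16).astype(np.float32)
        w=cv2.minAreaRect(P[:,:2]); print(n,r,w)
E
```

```text
Traceback (most recent call last):
cv2.error: OpenCV(4.12.0) /io/opencv/modules/imgproc/src/convhull.cpp:143: error: (-215:Assertion failed) total >= 0 && (depth == CV_32F || depth == CV_32S) in function 'convexHull'
```

View pics/topz.png

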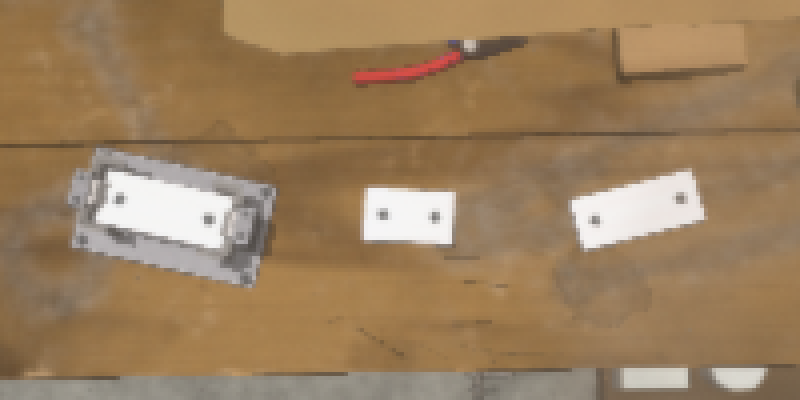

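View pics/sidez.png

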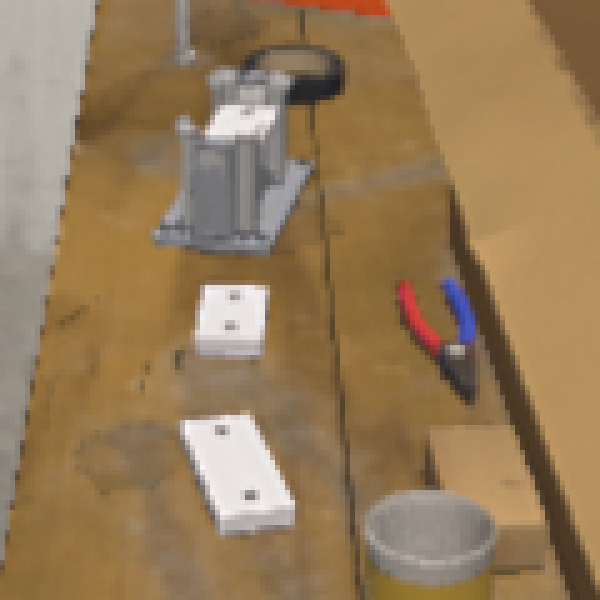

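```bash
python3 - <<'E'
import numpy as np,cv2
from h import *
c=np.load("pics/top0.npz"); s=np.load("pics/side0.npz")
print("cams",-c["R"].T@c["t"],-s["R"].T@s["t"])
for cam,n,boxes in ((c,"top",dict(long=(365,198,412,228),short=(316,203,348,225))),(s,"side",dict(long=(293,240,322,268),short=(296,214,317,233)))):
    hsv=cv2.cvtColor(cam["pixels"],cv2.COLOR_RGB2HSV); S=hsv[...,1].astype(float)
    for k,(x0,y0,x1,y1) in boxes.items():
        A=S[y0:y1,x0:x1]; bg=np.median(A[A>70]); al=np.clip((bg*0.75-A)/(bg*0.75-20),0,1)
        m=(al>0.4).astype(np.uint8); nn,lab,st,_=cv2.connectedComponentsWithStats(m); l=1+np.argmax(st[1:,4])
        reg=cv2.dilate((lab==l).astype(np.uint8),np.ones((5,5))); reg=cv2.morphologyEx(reg,cv2.MORPH_CLOSE,np.ones((7,7)))
        al=al*reg; hole=cv2.erode(cv2.morphologyEx((lab==l).astype(np.uint8),cv2.MORPH_CLOSE,np.ones((5,5))),np.ones((3,3)));al[hole>0]=1
        yy,xx=np.mgrid[y0:y1,x0:x1]; W=al.sum(); u=(al*xx).sum()/W; v=(al*yy).sum()/W
        cnt,_=cv2.findContours((al>0.5).astype(np.uint8),0,cv2.CHAIN_APPROX_NONE)
        P=onplane(cam,cnt[0][:,0]+[x0,y0],8)[:,:2].astype(np.float32); r=cv2.minAreaRect(P)
        # orientation by moments in world
        G=onplane(cam,np.c_[xx.ravel(),yy.ravel()],8)[:,:2]; w=al.ravel(); mu=(G*w[:,None]).sum(0)/W; C=((G-mu)*w[:,None]).T@(G-mu)/W
        e,V=np.linalg.eigh(C); print(n,k,"uv",round(u,2),round(v,2),"xy(z8)",onplane(cam,[u,v],8)[0,:2].round(1),"LxW",np.sqrt(12*e[::-1]).round(1),"dir deg",np.degrees(np.arctan2(V[1,1],V[0,1])).round(2),"rect",r)
        # dark holes
        V8=cam["pixels"][y0:y1,x0:x1].min(2).astype(float); er=cv2.erode(cv2.morphologyEx((lab==l).astype(np.uint8),cv2.MORPH_CLOSE,np.ones((5,5))),np.ones((3,3)))
        d=np.clip(200-V8,0,None)*er; q,lb=cv2.connectedComponents((d>25).astype(np.uint8))
        for i in range(1,q):
            ww=d*(lb==i)
            if ww.sum()<60: continue
            uv=[(ww*xx).sum()/ww.sum(),(ww*yy).sum()/ww.sum()]; print("   hole",np.round(uv,2),onplane(cam,uv,16)[0,:2].round(1),int(ww.sum()))
E
```

```text
cams [ 320.01528731   88.49524759 1411.73575194] [  467.49300511 -1351.14228797   757.80073051]
top long uv 388.59 212.15 xy(z8) [ 468.8 -154.3] LxW [123.  51.] dir deg 103.08 rect ((468.66021728515625, -154.4681396484375), (50.73725891113281, 123.03131866455078), 12.990665435791016)
   hole [399.54 209.15] [ 478.6 -194.8] 329
   hole [378.42 214.55] [ 459.6 -114.1] 231
top short uv 332.06 213.73 xy(z8) [466.8  61.2] LxW [90.6 52.8] dir deg 85.26 rect ((466.937255859375, 62.57801055908203), (88.48265075683594, 52.53103256225586), 85.74402618408203)
   hole [325.43 213.42] [467.7  86.4] 224
   hole [338.4  213.57] [466.2  37.2] 230
side long uv 307.16 255.08 xy(z8) [ 471.6 -163.4] LxW [151.4  54.2] dir deg 101.9 rect ((471.01300048828125, -160.181396484375), (55.381446838378906, 156.91836547851562), 12.53833293914795)
   hole [303.6  245.57] [ 459.8 -115.3] 190
   hole [309.5  258.61] [ 479.1 -197.5] 256
   hole [310.81 266.02] [ 482.7 -240.4] 3621
side short uv 305.68 224.48 xy(z8) [467.5  52.9] LxW [127.5  53.1] dir deg 86.83 rect ((468.390625, 54.8182258605957), (121.12395477294922, 53.94793701171875), 88.88438415527344)
   hole [306.38 219.  ] [470.3  82.7] 84
   hole [305.46 225.  ] [466.6  33.8] 98
   hole [305.12 231.2 ] [465.2 -14.1] 2741
```

```bash
python3 - <<'E'
import numpy as np,cv2
c=np.load("pics/top0.npz"); s=np.load("pics/side0.npz")
cv2.imwrite("pics/magt.png",cv2.resize(c["pixels"][190:240,240:305,::-1],None,fx=12,fy=12,interpolation=cv2.INTER_NEAREST))
cv2.imwrite("pics/mags.png",cv2.resize(s["pixels"][170:214,285:330,::-1],None,fx=13,fy=13,interpolation=cv2.INTER_NEAREST))
E
```

```text
(no output)
```

View pics/magt.png

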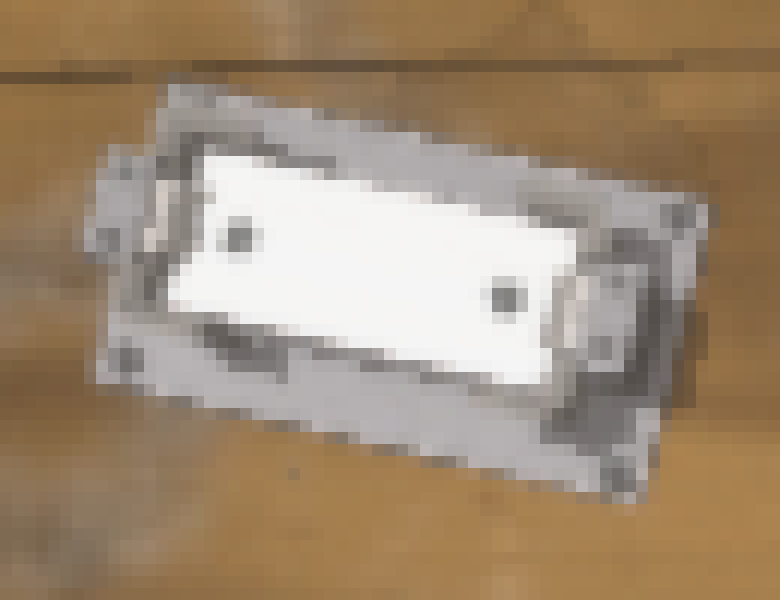

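View pics/mags.png

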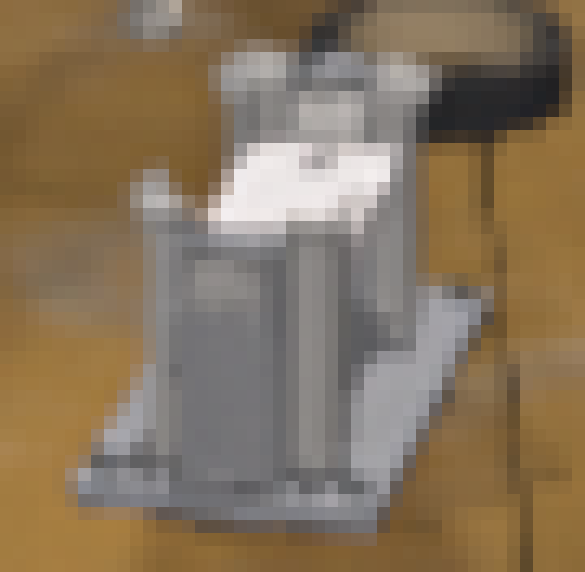

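```bash
python3 - <<'E'
import numpy as np,cv2
from h import *
c=np.load("pics/top0.npz"); S=cv2.cvtColor(c["pixels"],cv2.COLOR_RGB2HSV)[...,1].astype(float); G=c["pixels"].astype(float).mean(2)
def cross(f,th):  # first subpixel crossing from outside (high sat) to inside
    i=np.argmax(f<th); return i-1+(f[i-1]-th)/(f[i-1]-f[i]) if i>0 else np.nan
def line(pts):
    W=onplane(c,np.array(pts),10)[:,:2]; vx,vy,x,y=cv2.fitLine(W.astype(np.float32),cv2.DIST_HUBER,0,.01,.01).ravel(); return np.array([x,y]),np.array([vx,vy]),W
th=65
top=[(u,192+cross(S[192:225,u],th)) for u in range(258,297)]
bot=[(u,236-cross(S[236:205:-1,u],th)) for u in range(250,291)]
rt=[(304-cross(S[v,304:270:-1],th),v) for v in list(range(208,213))+list(range(225,230))]
lf=[(244+cross(S[v,244:270],th),v) for v in list(range(198,202))+list(range(216,220))]
for n,e in zip(("top","bot","right","left"),(top,bot,rt,lf)):
    p,d,W=line(e); print(n,p.round(1),"dir",np.degrees(np.arctan2(d[1],d[0])).round(2),"sd",np.std((W-p)@[-d[1],d[0]]).round(2))
    globals()[n+"_"]=(p,d)
d=top_[1]+bot_[1]*np.sign(top_[1]@bot_[1]); d/=np.linalg.norm(d); d*=np.sign(d[1]); nrm=np.array([d[1],-d[0]])
a=top_[0]@nrm; b=bot_[0]@nrm; r=right_[0]@d; l=left_[0]@d
print("width",a-b,"length",l-r,"axis deg",np.degrees(np.arctan2(d[1],d[0])),"centre",nrm*(a+b)/2+d*(l+r)/2)
def dark(u,v,z,rad=2):
    P=G[v-rad:v+rad+1,u-rad:u+rad+1]; w=np.clip(np.median(P)-12-P,0,None); yy,xx=np.mgrid[v-rad:v+rad+1,u-rad:u+rad+1]
    uv=[(w*xx).sum()/w.sum(),(w*yy).sum()/w.sum()]; return onplane(c,uv,z)[0,:2]
h=[dark(260,209,71),dark(282,214,71)]; print("holes",h,"mid",np.mean(h,0),"dir",np.degrees(np.arctan2(*(h[0]-h[1])[::-1])), "sep",np.linalg.norm(h[0]-h[1]))
bb=[dark(296,208,13,1),dark(291,229,13,1),dark(250,219,13,1)]; print("bolts",bb,"diag mid",(bb[0]+bb[2])/2)
# side view hole check on long & loaded
s=np.load("pics/side0.npz"); print(proj(s,[[*np.mean(h,0),71]]))
E
```

```text
top [519.3 270.3] dir 76.0 sd 0.55
bot [420.1 290.4] dir 76.82 sd 0.64
right [451.1 198. ] dir -14.34 sd 0.17
left [492.8 374.5] dir -14.41 sd 0.49
width 101.14111 length 181.32608 axis deg 76.40632 centre [471.12805 286.43317]
holes [array([481.65129649, 327.85395939]), array([461.2761338 , 245.94663687])] mid [471.46371515 286.90029813] dir 76.03071132188671 sep 84.40353509686855
bolts [array([491.87791178, 198.2968778 ]), array([409.31484603, 217.8876696 ]), array([449.74204398, 373.45607444])] diag mid [470.80997788 285.87647612]
[[306.34026532 185.46289182]]
```

```bash
cat >> h.py <<'E'
from scipy.spatial.transform import Rotation as Ro
def state():
    from cell import manip
    o=manip.get_obs(); return o,Ro.from_quat(o["eef_rot"]).as_matrix()
def plan(target,jawdeg):
    """remaining move to TCP target (mm), tool x straight down, tool z at jawdeg (mod 180)"""
    o,M=state(); j=np.radians(jawdeg); z=np.array([np.cos(j),np.sin(j),0])
    if z@M[:,2]<0: z=-z
    x=np.array([0,0,-1.]); T=np.c_[x,np.cross(z,x),z]
    d=np.array(target)-o["ee_pos"]
    print("t",round(o["time_s"],2),"tcp",o["ee_pos"].round(1),"F",o["contact_force"].round(1),"grip",round(o["grip_width"],1),"jaw deg",np.degrees(np.arctan2(M[1,2],M[0,2])).round(2),"tilt",np.degrees(np.arccos(-M[2,0])).round(2),"q",o["joint_pos"].round(2))
    print("world d",d.round(1),"tool shift mm",(M.T@d).round(1),"turn rad",Ro.from_matrix(M.T@T).as_rotvec().round(4),"after-turn shift",(T.T@d).round(1))
E
python3 - <<'E'
from h import *
plan([469,-154.5,130],13.1)
o,M=state(); print(M.round(3))
c=np.load("pics/top0.npz");s=np.load("pics/side0.npz")
for z in (0,100,200): print(z,"flap edge top",onplane(c,[[390,168],[290,170],[430,163]],z)[:,:2].round(0).tolist(),"side edge",onplane(s,[[352,200],[372,270]],z)[:,:2].round(0).tolist())
print("tin",onplane(c,[442,179],94),"tape",onplane(c,[200,200],24))
E
```

```text
t 0.1 tcp [224.  583.1 202. ] F [0.3 0.3 0.8] grip 91.0 jaw deg 68.98 tilt 0.06 q [ 1.11  0.49  1.35  0.    1.3  -0.1 ]
world d [ 245.  -737.6  -72. ] tool shift mm [  72.6 -493.3 -600.6] turn rad [ 9.754e-01 -1.000e-03  4.000e-04] after-turn shift [  72.  -774.    71.5]
[[-0.    -0.933  0.359]
 [-0.001  0.359  0.933]
 [-1.     0.    -0.001]]
0 flap edge top [[643.0, -169.0], [643.0, 222.0], [659.0, -325.0]] side edge [[670.0, 289.0], [677.0, -243.0]]
100 flap edge top [[620.0, -151.0], [620.0, 212.0], [635.0, -296.0]] side edge [[643.0, 73.0], [650.0, -389.0]]
200 flap edge top [[597.0, -132.0], [597.0, 203.0], [611.0, -267.0]] side edge [[616.0, -144.0], [622.0, -535.0]]
tin [[ 576.50238342 -337.37800626   94.        ]] tape [[527.27241083 563.51953215  24.        ]]
```

```bash
python3 -m pendant '[[0,0,0,0.12,0,0,100],[0,0,0,0.12,0,0,100],[0,0,0,0.12,0,0,100],[0,0,0,0.12,0,0,100],[0,0,0,0.12,0,0,100],[0,0,0,0.12,0,0,100],[0,0,0,0.12,0,0,100],[0,0,0,0.12,0,0,100]]' 60; python3 -c "
from h import *
plan([469,-154.5,130],13.1)"
```

```text
time_s: 0.77
ee_pos: [223.1, 581.3, 199.0]
eef_rot: [-0.077, 0.705, 0.072, 0.702]
contact_force: [0.5, 0.6, -0.1]
grip_width: 91.2
t 0.77 tcp [223.1 581.3 199. ] F [ 0.5  0.6 -0.1] grip 91.2 jaw deg 12.07 tilt 0.42 q [ 1.11  0.5   1.35 -0.    1.3   0.9 ]
world d [ 245.9 -735.8  -69. ] tool shift mm [  73.1 -770.6   86.9] turn rad [-0.0179 -0.0046  0.0057] after-turn shift [  69.  -772.4   72.8]
```

```bash
python3 -m pendant '[[0,-0.04,0.0045,0,0,0,100],[0,-0.04,0.0045,0,0,0,100],[0,-0.04,0.0045,0,0,0,100],[0,-0.04,0.0045,0,0,0,100],[0,-0.04,0.0045,0,0,0,100],[0,-0.04,0.0045,0,0,0,100],[0,-0.04,0.0045,0,0,0,100],[0,-0.04,0.0045,0,0,0,100],[0,-0.04,0.0045,0,0,0,100],[0,-0.04,0.0045,0,0,0,100],[0,-0.04,0.0045,0,0,0,100],[0,-0.04,0.0045,0,0,0,100]]'; python3 -c "
from h import *
plan([469,-154.5,130],13.1)"
```

```text
time_s: 1.77
ee_pos: [370.2, 110.3, 198.0]
eef_rot: [-0.075, 0.705, 0.071, 0.701]
contact_force: [2.1, 0.9, 0.6]
grip_width: 91.2
t 1.77 tcp [370.2 110.3 198. ] F [2.1 0.9 0.6] grip 91.2 jaw deg 11.89 tilt 0.46 q [ 0.14  0.17  1.89 -0.01  1.09 -0.06]
world d [  98.8 -264.8  -68. ] tool shift mm [  69.3 -279.1   42.5] turn rad [-0.021  -0.006   0.0053] after-turn shift [  68.  -280.3   36.2]
```

```bash
python3 -m pendant '[[0,-0.04,0.006,-0.005,-0.001,0.001,100],[0,-0.04,0.006,-0.005,-0.001,0.001,100],[0,-0.04,0.006,-0.005,-0.001,0.001,100],[0.005,-0.04,0.006,-0.005,-0.001,0.001,100],[0.01,-0.04,0.006,0,-0.001,0.001,100],[0.02,-0.035,0.006,0,0,0,100],[0.02,-0.03,0.003,0,0,0,100],[0,0,0,0,0,0,100]]'; python3 -c "
from h import *
plan([469,-154.5,60],13.1)"
```

```text
time_s: 2.43
ee_pos: [468.0, -155.6, 143.7]
eef_rot: [-0.08, 0.701, 0.077, 0.705]
contact_force: [-1.0, 0.6, -1.3]
grip_width: 91.2
t 2.43 tcp [ 468.  -155.6  143.7] F [-1.   0.6 -1.3] grip 91.2 jaw deg 12.78 tilt 0.37 q [-0.44  0.38  1.74 -0.    1.01 -0.66]
world d [  1.    1.1 -83.7] tool shift mm [83.7  1.2  0.8] turn rad [-0.0056  0.0047  0.0044] after-turn shift [83.7  0.9  1.2]
```

```bash
python3 -m pendant '[[0.035,0.001,0.001,-0.005,0.004,0.004,100],[0.035,0,0,0,0,0,100],[0.03,0,0,0,0,0,100],[0.015,0,0,0,0,0,100],[0,0,0,0,0,0,100]]'; python3 - <<'E'
from h import *
from cell import imaging
plan([469,-154.5,14],13.1)
s=imaging.camera("side"); cv2.imwrite("pics/s1.png",cv2.resize(s["pixels"][180:300,240:400,::-1],None,fx=5,fy=5,interpolation=cv2.INTER_CUBIC))
E
```

```text
time_s: 2.85
ee_pos: [470.3, -157.7, 24.0]
eef_rot: [-0.079, 0.702, 0.078, 0.704]
contact_force: [-1.3, 0.5, 0.7]
grip_width: 91.2
t 2.85 tcp [ 470.3 -157.7   24. ] F [-1.3  0.5  0.7] grip 91.2 jaw deg 12.78 tilt 0.17 q [-0.44  0.58  1.84  0.    0.71 -0.67]
world d [ -1.3   3.2 -10. ] tool shift mm [10.   3.5 -0.6] turn rad [-0.0055  0.0024  0.0018] after-turn shift [10.   3.4 -0.5]
```

View pics/s1.png

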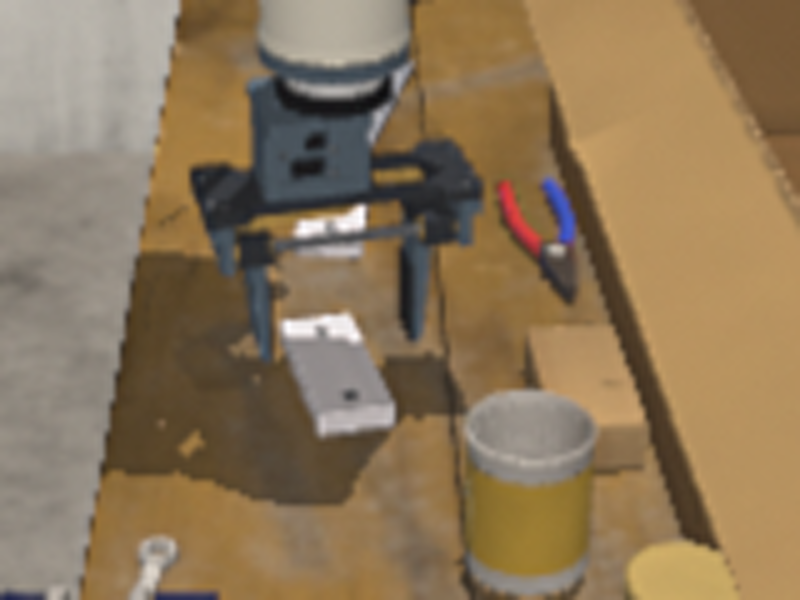

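```bash
python3 - <<'E'
from h import *
s=np.load("pics/side0.npz")
print(onplane(s,[[293,251],[323,247.4]],13).round(1), proj(s,[[470.3,-157.7,13],[470.3,-157.7-16,13]]).round(1))
E
```

```text
[[ 424.1 -144.8   13. ]
 [ 526.1 -123.7   13. ]] [[306.7 252.9]
 [306.8 255.5]]
```

```bash
python3 - <<'E'
from h import *
from cell import imaging
s=imaging.camera("side"); c=imaging.camera("top"); np.savez("pics/s2.npz",**s)
a=cv2.resize(s["pixels"][225:270,275:335,::-1],None,fx=12,fy=12,interpolation=cv2.INTER_NEAREST); a=np.clip(a.astype(float)*1.5,0,255).astype(np.uint8); cv2.imwrite("pics/s2.png",a)
cv2.imwrite("pics/t2.png",cv2.resize(c["pixels"][160:260,330:450,::-1],None,fx=6,fy=6,interpolation=cv2.INTER_NEAREST))
E
```

```text
(no output)
```

View pics/s2.png

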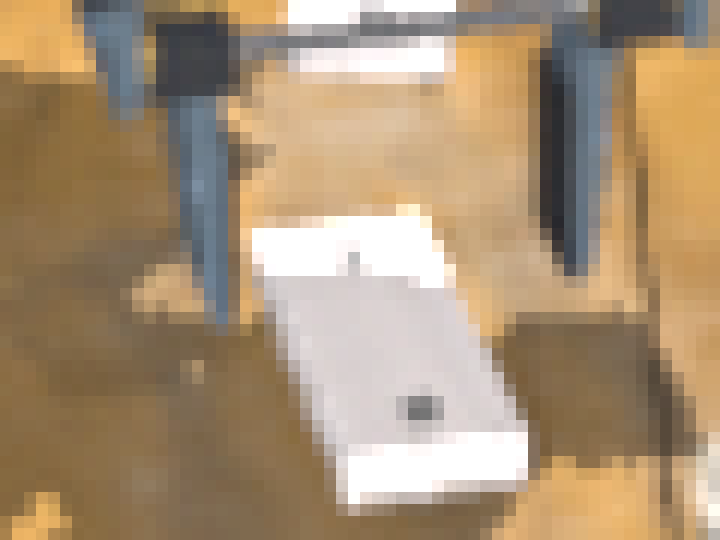

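View pics/t2.png

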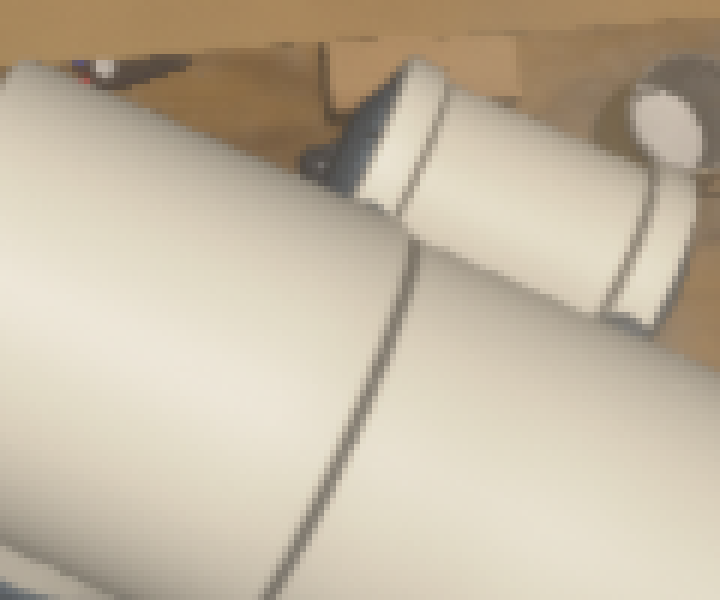

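```bash
python3 -m pendant '[[0.006,0.003,0,-0.005,0.002,0.002,100],[0.004,0,0,0,0,0,100],[0,0,0,0,0,0,100]]'; python3 - <<'E'
from h import *
from cell import imaging
plan([469,-154.5,14],13.1)
s=imaging.camera("side"); np.savez("pics/s3.npz",**s)
a=cv2.resize(s["pixels"][225:270,275:335,::-1],None,fx=12,fy=12,interpolation=cv2.INTER_NEAREST); a=np.clip(a.astype(float)*1.5,0,255).astype(np.uint8); cv2.imwrite("pics/s3.png",a)
E
```

```text
time_s: 3.25
ee_pos: [473.6, -155.9, 20.0]
eef_rot: [-0.083, 0.699, 0.079, 0.706]
contact_force: [-0.9, -0.1, 0.6]
grip_width: 91.5
t 3.25 tcp [ 473.6 -155.9   20. ] F [-0.9 -0.1  0.6] grip 91.5 jaw deg 13.15 tilt 0.61 q [-0.44  0.59  1.85  0.    0.7  -0.67]
world d [-4.6  1.4 -6. ] tool shift mm [ 6.   2.5 -4.2] turn rad [0.0008 0.0087 0.0062] after-turn shift [ 6.   2.4 -4.2]
```

View pics/s3.png

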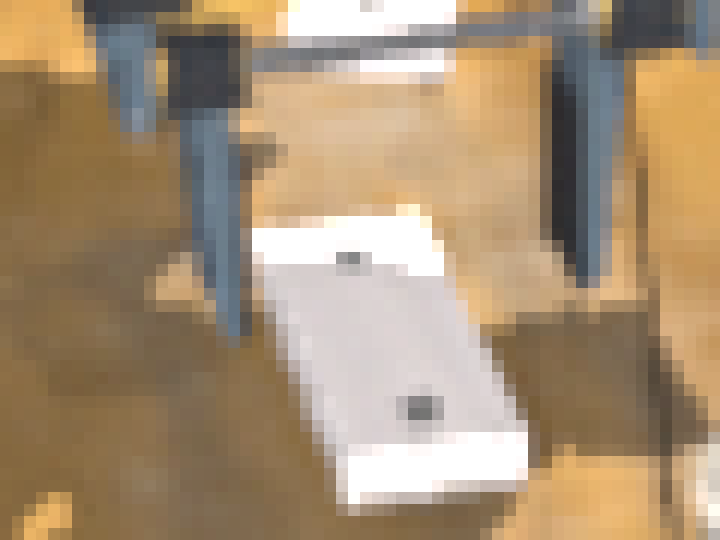

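```bash
python3 - <<'E'
from h import *
from cell import manip
s=np.load("pics/side0.npz");c=np.load("pics/top0.npz"); s3=np.load("pics/s3.npz")
o,M=state(); p=o["ee_pos"]
for y in (-16,16):
  for z in (-45.7,45.7):
    X=p+M@[11,y,z]; print("tip corner",X.round(1),((proj(s,X)[0]-[275,225]+.5)*12).round(0))
R0=Ro.from_quat([-0.40063776,  0.58317645,  0.40021707,  0.58242674]).as_matrix(); p0=np.array([223.96,583.06,201.94])
for y in (-16,16):
  for z in (-45.7,45.7):
    X=p0+R0@[11,y,z]; print("start tip",X.round(1),proj(s,X)[0].round(1),proj(c,X)[0].round(1))
a=cv2.resize(s["pixels"][85:145,225:285,::-1],None,fx=10,fy=10,interpolation=cv2.INTER_NEAREST); cv2.imwrite("pics/g0.png",a)
E
```

```text
tip corner [ 432.9 -182.     9. ] [251. 402.]
tip corner [ 521.9 -161.2    9.8] [572. 355.]
tip corner [ 425.6 -150.8    8.8] [227. 342.]
tip corner [ 514.6 -130.     9.6] [542. 297.]
start tip [222.5 534.6 191. ] [252.6 141.6] [188.7 285.5]
start tip [255.3 620.  190.9] [261.4 136.5] [163.  275.7]
start tip [192.6 546.1 191. ] [246.5 140.9] [184.9 295.1]
start tip [225.4 631.4 190.9] [255.5 135.9] [159.1 285.1]
```

View pics/g0.png

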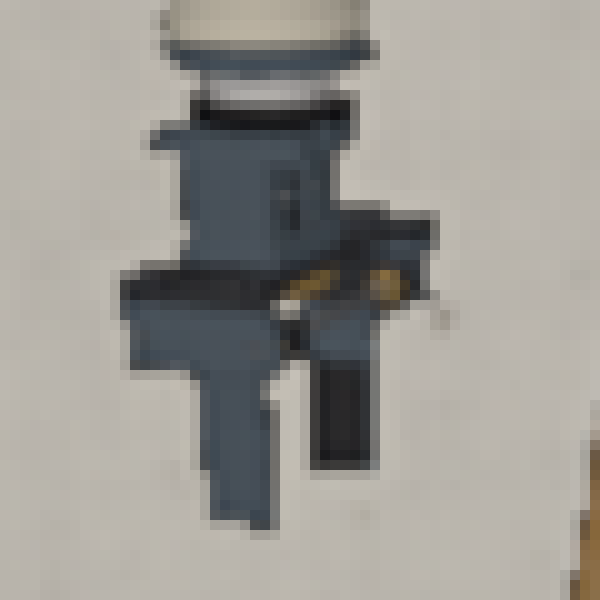

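The fingertips appear about 4–5 px (around 17 mm) higher in both pictures than the state and the stated tip length predict. I'll descend in small steps and watch the force.

```bash
python3 -m pendant '[[0.005,0.0025,-0.004,0,0.008,0.006,100],[0.003,0,0,0,0,0,100],[0,0,0,0,0,0,100]]'; python3 -c "
from h import *
plan([469,-154.5,14],13.1)"
```

```text
time_s: 3.55
ee_pos: [469.5, -154.5, 12.6]
eef_rot: [-0.081, 0.702, 0.081, 0.703]
contact_force: [-0.6, 0.4, 0.3]
grip_width: 91.3
t 3.55 tcp [ 469.5 -154.5   12.6] F [-0.6  0.4  0.3] grip 91.3 jaw deg 13.15 tilt 0.1 q [-0.44  0.6   1.85  0.    0.68 -0.67]
world d [-0.5 -0.   1.4] tool shift mm [-1.4  0.1 -0.5] turn rad [0.0009 0.0015 0.0009] after-turn shift [-1.4  0.1 -0.5]
```

```bash
python3 -m pendant '[[0.003,0,0,0,0,0,100],[0,0,0,0,0,0,100]]'; python3 - <<'E'
from h import *
from cell import imaging
plan([469,-154.5,14],13.1)
s=imaging.camera("side"); np.savez("pics/s4.npz",**s)
a=cv2.resize(s["pixels"][225:270,275:335,::-1],None,fx=12,fy=12,interpolation=cv2.INTER_NEAREST); a=np.clip(a.astype(float)*1.5,0,255).astype(np.uint8); cv2.imwrite("pics/s4.png",a)
E
```

```text
time_s: 3.72
ee_pos: [469.4, -154.5, 9.2]
eef_rot: [-0.081, 0.702, 0.081, 0.703]
contact_force: [-0.3, -0.1, -0.1]
grip_width: 91.3
t 3.72 tcp [ 469.4 -154.5    9.2] F [-0.3 -0.1 -0.1] grip 91.3 jaw deg 13.15 tilt 0.09 q [-0.44  0.61  1.86  0.    0.68 -0.67]
world d [-0.4 -0.   4.8] tool shift mm [-4.8  0.1 -0.3] turn rad [0.0008 0.0014 0.0008] after-turn shift [-4.8  0.1 -0.4]
```

View pics/s4.png

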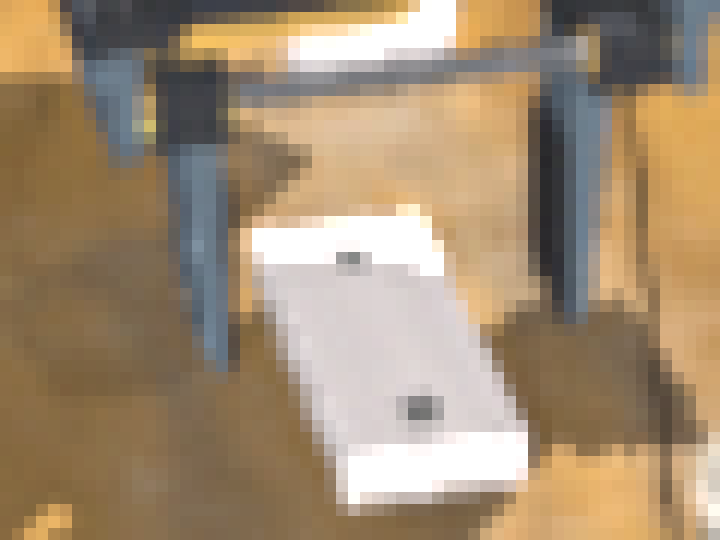

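```bash
python3 - <<'E'
from h import *
c=np.load("pics/top0.npz")
a=cv2.resize(c["pixels"][255:315,135:205,::-1],None,fx=10,fy=10,interpolation=cv2.INTER_NEAREST); a=np.clip(a.astype(float)*1.6,0,255).astype(np.uint8)
cv2.imwrite("pics/g1.png",a)
E
```

```text
(no output)
```

View pics/g1.png

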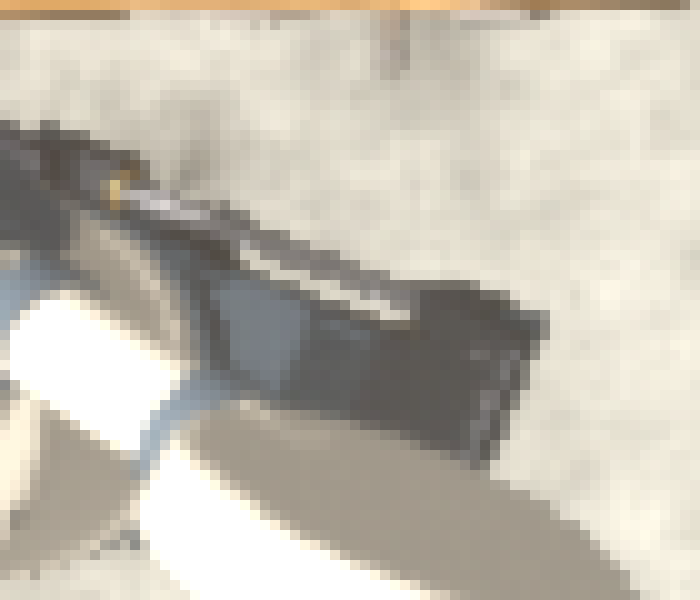

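```bash
python3 -m pendant '[[0.004,0,0,0,0,0,100],[0,0,0,0,0,0,100]]'; python3 -c "
from h import *
plan([469,-154.5,14],13.1)"
```

```text
time_s: 3.93
ee_pos: [469.6, -154.6, 5.2]
eef_rot: [-0.081, 0.702, 0.081, 0.703]
contact_force: [-0.6, 0.8, -0.3]
grip_width: 90.9
t 3.93 tcp [ 469.6 -154.6    5.2] F [-0.6  0.8 -0.3] grip 90.9 jaw deg 13.15 tilt 0.12 q [-0.44  0.62  1.86  0.    0.67 -0.67]
world d [-0.6  0.1  8.8] tool shift mm [-8.8  0.2 -0.5] turn rad [0.0008 0.0018 0.0011] after-turn shift [-8.8  0.2 -0.5]
```

```bash
python3 -m pendant '[[0.004,0,0,0,0,0,100],[0,0,0,0,0,0,100]]'; python3 -m pendant '[[0.004,0,0,0,0,0,100],[0,0,0,0,0,0,100]]';python3 - <<'E'
from h import *
from cell import imaging
plan([469,-154.5,14],13.1)
s=imaging.camera("side"); np.savez("pics/s5.npz",**s)
a=cv2.resize(s["pixels"][225:270,275:335,::-1],None,fx=12,fy=12,interpolation=cv2.INTER_NEAREST); a=np.clip(a.astype(float)*1.5,0,255).astype(np.uint8); cv2.imwrite("pics/s5.png",a)
o,M=state(); p=o["ee_pos"]
for k in (-20,-10,0,11):
  for z in (-45.7,45.7):
    X=p+M@[k,-16,z]; print("tip corner",X.round(1),((proj(s,X)[0]-[275,225]+.5)*12).round(0))
E
```

```text
time_s: 4.1
ee_pos: [469.6, -154.6, 0.7]
eef_rot: [-0.081, 0.702, 0.081, 0.703]
contact_force: [-0.9, 0.7, -0.9]
grip_width: 91.0
time_s: 4.27
ee_pos: [469.6, -154.6, -3.8]
eef_rot: [-0.081, 0.702, 0.081, 0.703]
contact_force: [-0.7, -0.7, 0.1]
grip_width: 91.0
t 4.27 tcp [ 469.6 -154.6   -3.8] F [-0.7 -0.7  0.1] grip 91.0 jaw deg 13.15 tilt 0.11 q [-0.44  0.63  1.86  0.    0.64 -0.67]
world d [-0.6  0.1 17.8] tool shift mm [-17.8   0.3  -0.5] turn rad [0.0008 0.0017 0.001 ] after-turn shift [-17.8   0.3  -0.6]
tip corner [ 428.8 -180.6   16.4] [236. 376.]
tip corner [ 517.8 -159.9   16.6] [558. 332.]
tip corner [ 428.8 -180.7    6.4] [237. 407.]
tip corner [ 517.8 -159.9    6.6] [558. 363.]
tip corner [ 428.9 -180.7   -3.6] [237. 438.]
tip corner [ 517.9 -159.9   -3.4] [557. 393.]
tip corner [ 428.9 -180.7  -14.6] [238. 472.]
tip corner [ 517.9 -159.9  -14.4] [557. 427.]
```

View pics/s5.png

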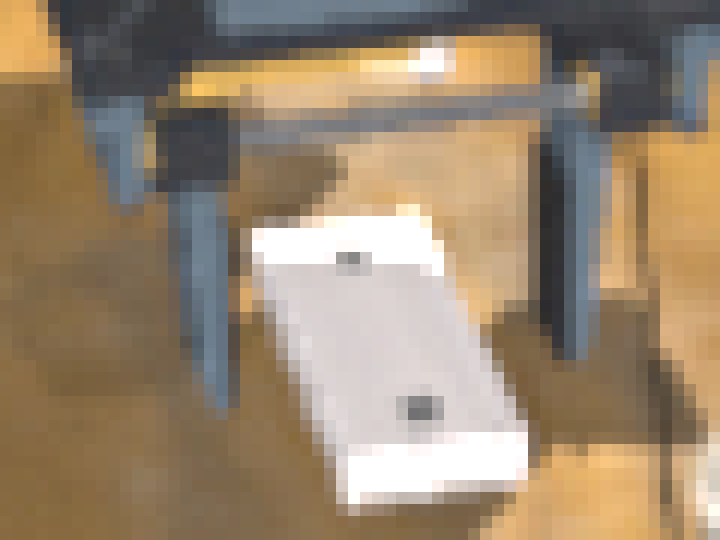

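```bash
python3 -m pendant '[[0.0035,0,0,0,0,0,100],[0,0,0,0,0,0,100]]'; python3 -m pendant '[[0.003,0,0,0,0,0,100],[0,0,0,0,0,0,100]]'
```

```text
time_s: 4.48
ee_pos: [469.8, -154.7, -7.2]
eef_rot: [-0.081, 0.702, 0.081, 0.703]
contact_force: [-0.9, 0.6, 0.4]
grip_width: 91.2
time_s: 4.65
ee_pos: [469.9, -154.8, -10.5]
eef_rot: [-0.081, 0.702, 0.081, 0.703]
contact_force: [-0.5, -0.2, -0.1]
grip_width: 91.1
```

```bash
python3 -m pendant '[[0.002,0,0,0,0,0,100],[0,0,0,0,0,0,100]]'; python3 - <<'E'
from h import *
from cell import imaging
s=imaging.camera("side")
a=cv2.resize(s["pixels"][225:270,275:335,::-1],None,fx=12,fy=12,interpolation=cv2.INTER_NEAREST); a=np.clip(a.astype(float)*1.5,0,255).astype(np.uint8); cv2.imwrite("pics/s6.png",a)
E
```

```text
time_s: 4.82
ee_pos: [470.1, -154.9, -10.7]
eef_rot: [-0.082, 0.701, 0.08, 0.704]
contact_force: [0.3, -0.1, -0.3]
grip_width: 90.9
```

View pics/s6.png

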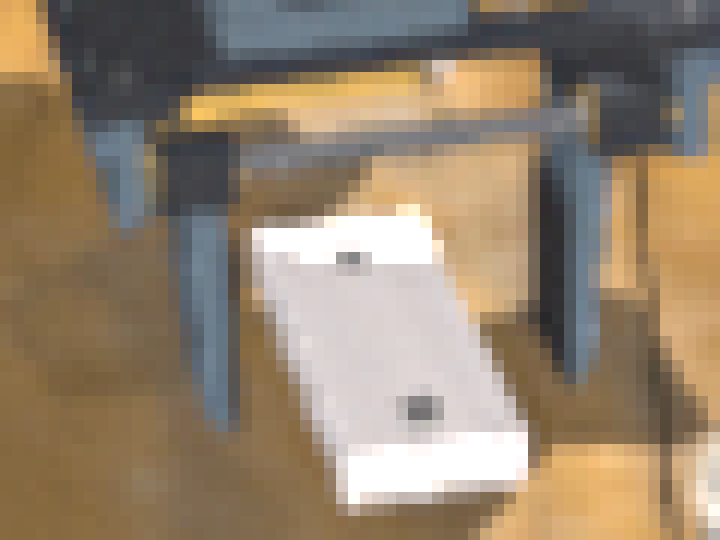

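```bash
python3 -c "
from h import *
plan([469.3,-154.5,-7.8],13.1)"; python3 -m pendant '[[-0.003,0,0,0,0,0,100],[0,0,0,0,0,0,100]]'; python3 -c "
from h import *
plan([469.3,-154.5,-7.8],13.1)"
```

```text
t 4.87 tcp [ 470.3 -155.   -10.9] F [0.1 0.7 0.6] grip 91.1 jaw deg 13.16 tilt 0.23 q [-0.44  0.65  1.87  0.    0.63 -0.67]
world d [-1.   0.5  3.1] tool shift mm [-3.1  0.7 -0.8] turn rad [0.001  0.0032 0.0024] after-turn shift [-3.1  0.7 -0.8]
time_s: 5.03
ee_pos: [470.3, -155.0, -7.5]
eef_rot: [-0.082, 0.701, 0.08, 0.704]
contact_force: [1.4, 0.2, -0.2]
grip_width: 91.2
t 5.03 tcp [ 470.3 -155.    -7.5] F [ 1.4  0.2 -0.2] grip 91.2 jaw deg 13.16 tilt 0.25 q [-0.44  0.64  1.86  0.    0.63 -0.67]
world d [-1.   0.5 -0.3] tool shift mm [ 0.3  0.7 -0.9] turn rad [0.0011 0.0035 0.0026] after-turn shift [ 0.3  0.7 -0.9]
```

```bash
python3 -m pendant '[[0,0.0007,-0.0009,0.001,0.0035,0.0026,100],[0,0,0,0,0,0,45],[0,0,0,0,0,0,40],[0,0,0,0,0,0,30],[0,0,0,0,0,0,30],[0,0,0,0,0,0,30],[0,0,0,0,0,0,30]]' 60; python3 -c "
from h import *
plan([469.3,-154.5,-7.8],13.1)"
```

```text
time_s: 5.62
ee_pos: [469.1, -154.4, -7.8]
eef_rot: [-0.08, 0.703, 0.081, 0.702]
contact_force: [0.3, 0.1, 0.1]
grip_width: 54.1
t 5.62 tcp [ 469.1 -154.4   -7.8] F [0.3 0.1 0.1] grip 54.1 jaw deg 13.09 tilt 0.05 q [-0.44  0.64  1.86 -0.    0.64 -0.67]
world d [ 0.2 -0.1  0. ] tool shift mm [-0.  -0.1  0.2] turn rad [-0.0001 -0.0007 -0.0006] after-turn shift [-0.  -0.1  0.2]
```

```bash
python3 -m pendant '[[0,0,0,0,0,0,30],[0,0,0,0,0,0,30],[0,0,0,0,0,0,30]]' 60; python3 -m pendant '[[-0.01,0,0,0,0,0,30],[-0.02,0,0,0,0,0,30],[-0.03,0,0,0,0,0,30],[-0.03,0,0,0,0,0,30],[-0.0,0,0,0,0,0,30]]' 60; python3 - <<'E'
from h import *
from cell import imaging
plan([471.2,286.5,160],-13.8)
s=imaging.camera("side"); np.savez("pics/s7.npz",**s)
a=cv2.resize(s["pixels"][190:290,245:375,::-1],None,fx=6,fy=6,interpolation=cv2.INTER_NEAREST); cv2.imwrite("pics/s7.png",a)
E
```

```text
time_s: 5.87
ee_pos: [469.1, -154.4, -7.8]
eef_rot: [-0.08, 0.703, 0.081, 0.702]
contact_force: [0.6, -0.2, 0.4]
grip_width: 49.3
time_s: 6.28
ee_pos: [467.2, -153.5, 86.0]
eef_rot: [-0.079, 0.705, 0.082, 0.7]
contact_force: [1.9, -0.9, -1.2]
grip_width: 49.7
t 6.28 tcp [ 467.2 -153.5   86. ] F [ 1.9 -0.9 -1.2] grip 49.7 jaw deg 13.09 tilt 0.41 q [-0.44  0.47  1.8  -0.    0.88 -0.67]
world d [  4. 440.  74.] tool shift mm [-72.6 428.  103.2] turn rad [ 0.4693 -0.0066 -0.003 ] after-turn shift [ -74.   428.3 -101. ]
```

View pics/s7.png

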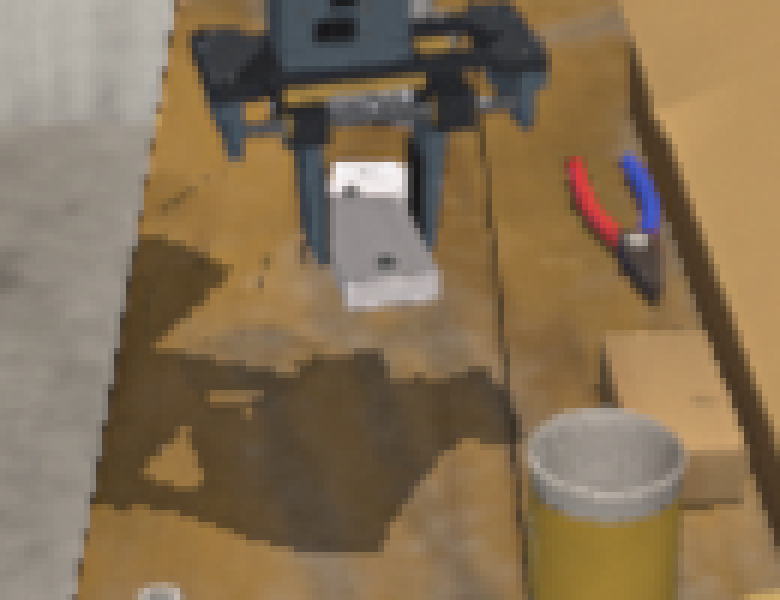

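```bash
python3 - <<'E'
from h import *
s=np.load("pics/s7.npz"); g=s["pixels"].astype(float).mean(2)
def dk(u,v,r=2):
    P=g[v-r:v+r+1,u-r:u+r+1]; w=np.clip(np.median(P)-15-P,0,None); yy,xx=np.mgrid[v-r:v+r+1,u-r:u+r+1]; return [(w*xx).sum()/w.sum(),(w*yy).sum()/w.sum()]
h=[dk(303,221),dk(309,233)]; print(h)
for z in (100,105,110,115): W=onplane(s,h,z); print(z,W[:,:2].round(1).tolist(),"sep",np.linalg.norm(W[0]-W[1]).round(1),"mid",W.mean(0).round(1),"ang",np.degrees(np.arctan2(*(W[0]-W[1])[[1,0]])).round(1))
E
```

```text
[[np.float64(302.94065656565664), np.float64(222.17803030303034)], [np.float64(308.83820224719096), np.float64(233.24044943820226)]]
100 [[458.3, -102.7], [477.4, -179.2]] sep 78.8 mid [ 467.8 -141.   100. ] ang 104.1
105 [[458.3, -112.2], [477.3, -188.1]] sep 78.2 mid [ 467.8 -150.1  105. ] ang 104.1
110 [[458.4, -121.7], [477.2, -197.0]] sep 77.6 mid [ 467.8 -159.3  110. ] ang 104.1
115 [[458.5, -131.2], [477.2, -205.9]] sep 77.0 mid [ 467.8 -168.5  115. ] ang 104.1
```

```bash
python3 -m pendant '[[-0.015,0,0,0.115,-0.002,-0.001,30],[-0.015,0,0,0.115,-0.002,-0.001,30],[-0.015,0,0,0.115,-0.002,-0.001,30],[-0.005,0,0,0.115,0,0,30]]' 60; python3 -c "
from h import *
plan([471.2,286.5,140],-13.8)"
```

```text
time_s: 6.67
ee_pos: [464.2, -152.3, 134.0]
eef_rot: [0.087, 0.704, -0.086, 0.7]
contact_force: [0.6, -0.5, -2.9]
grip_width: 49.6
t 6.67 tcp [ 464.2 -152.3  134. ] F [ 0.6 -0.5 -2.9] grip 49.6 jaw deg -14.03 tilt 0.38 q [-0.44  0.4   1.75  0.    1.   -0.19]
world d [  7.  438.8   6. ] tool shift mm [ -4.8 427.4 -99.6] turn rad [-0.004  -0.0065 -0.0014] after-turn shift [ -6.  427.8 -97.9]
```

```bash
python3 -m pendant '[[-0.002,0.036,-0.0082,0,-0.002,0,30],[-0.002,0.036,-0.0082,0,-0.002,0,30],[-0.002,0.036,-0.0082,0,-0.002,0,30],[0,0.036,-0.0082,0,0,0,30],[0,0.036,-0.0082,0,0,0,30],[0,0.036,-0.0082,0,0,0,30],[0,0.036,-0.0082,0,0,0,30],[0,0.036,-0.0082,0,0,0,30],[0,0.036,-0.0082,0,0,0,30],[0,0.036,-0.0082,0,0,0,30],[0,0.036,-0.0082,0,0,0,30],[0,0,0,0,0,0,30]]' 60; python3 -c "
from h import *
plan([471.2,286.5,130],-13.8)"
```

```text
time_s: 7.67
ee_pos: [472.4, 269.4, 133.8]
eef_rot: [0.092, 0.704, -0.093, 0.698]
contact_force: [-1.4, -1.0, -3.4]
grip_width: 49.6
t 7.67 tcp [472.4 269.4 133.8] F [-1.4 -1.  -3.4] grip 49.6 jaw deg -15.06 tilt 0.46 q [0.41 0.46 1.62 0.   1.06 0.67]
world d [-1.2 17.1 -3.8] tool shift mm [ 3.8 16.2 -5.6] turn rad [-0.022  -0.0074  0.003 ] after-turn shift [ 3.8 16.3 -5.2]
```

```bash
python3 -m pendant '[[0,0.012,-0.004,-0.015,-0.006,0.002,30],[0.002,0.004,-0.001,-0.006,0,0,30],[0,0,0,0,0,0,30]]' 60; python3 - <<'E'
from h import *
from cell import imaging
plan([471.2,286.5,130],-13.8)
s=imaging.camera("side"); c=imaging.camera("top"); np.savez("pics/s8.npz",**s); np.savez("pics/t8.npz",**c)
cv2.imwrite("pics/s8.png",cv2.resize(s["pixels"][135:215,260:360,::-1],None,fx=8,fy=7,interpolation=cv2.INTER_NEAREST))
cv2.imwrite("pics/t8.png",cv2.resize(c["pixels"][170:250,220:320,::-1],None,fx=7,fy=7,interpolation=cv2.INTER_NEAREST))
E
```

```text
time_s: 7.92
ee_pos: [469.3, 288.7, 128.8]
eef_rot: [0.082, 0.704, -0.085, 0.7]
contact_force: [-1.0, -0.6, -3.5]
grip_width: 49.7
t 7.92 tcp [469.3 288.7 128.8] F [-1.  -0.6 -3.5] grip 49.7 jaw deg -13.55 tilt 0.36 q [0.44 0.48 1.61 0.   1.06 0.68]
world d [ 1.9 -2.2  1.2] tool shift mm [-1.2 -1.7  2.4] turn rad [ 0.0044 -0.0049  0.0039] after-turn shift [-1.2 -1.6  2.4]
```

View pics/s8.png

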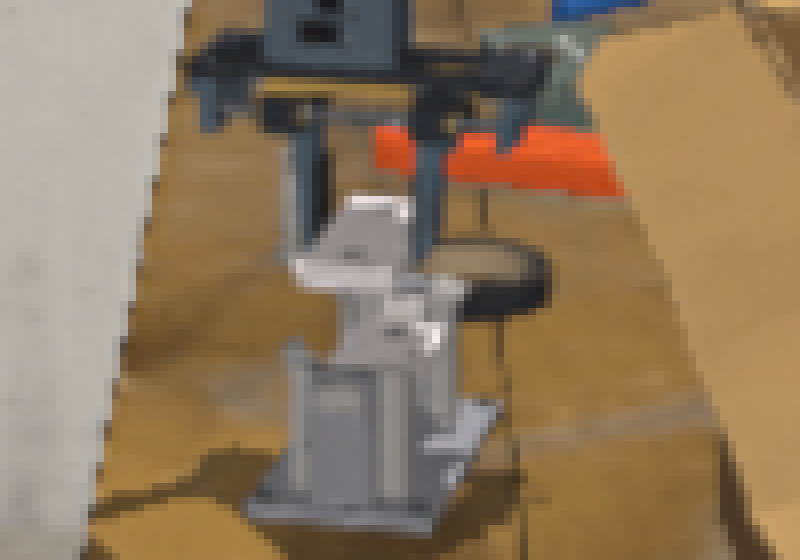

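View pics/t8.png

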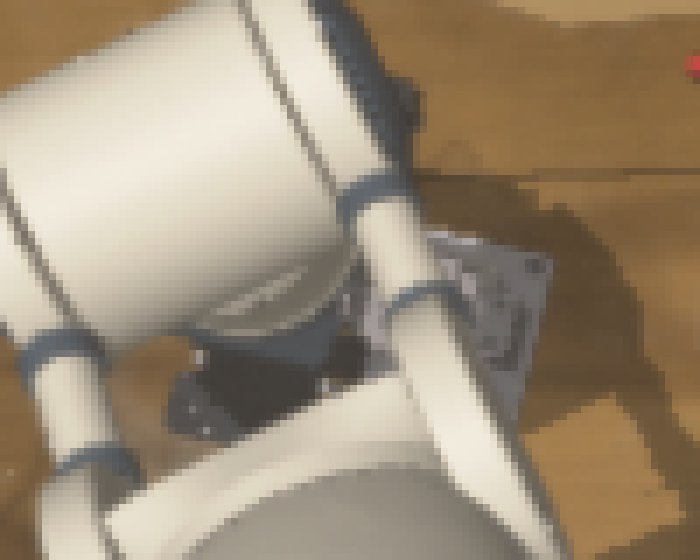

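```bash
python3 - <<'E'
from h import *
s=np.load("pics/s8.npz")
def box(cx,cy,deg,z,hw=25,hl=60):
    a=np.radians(deg); y=np.array([np.cos(a),np.sin(a),0]); x=np.array([y[1],-y[0],0])
    return np.array([[cx,cy,z]+sx*hw*x+sy*hl*y for sx,sy in((-1,-1),(1,-1),(1,1),(-1,1))])
S=lambda uv:((uv-[260,135]+.5)*[8,7]).round(0).astype(int)
B=np.vstack([box(469.1,288.6,76.45,152.6),box(469.1,288.6,76.45,136.6)]); print(S(proj(s,B)).tolist())
Mg=np.vstack([box(471.2,286.5,76.2,10,50,90)]); print("base",S(proj(s,Mg)).tolist())
a=cv2.resize(s["pixels"][135:215,260:360,::-1],None,fx=8,fy=7,interpolation=cv2.INTER_NEAREST)
for q in (B[:4],B[4:],Mg): cv2.polylines(a,[S(proj(s,q)).reshape(-1,1,2).astype(np.int32)],True,(0,0,255),1)
cv2.imwrite("pics/s8o.png",a)
E
```

```text
[[294, 261], [390, 268], [440, 200], [350, 194], [295, 287], [390, 294], [440, 224], [350, 218]]
base [[241, 502], [429, 518], [499, 398], [326, 385]]
```

View pics/s8o.png

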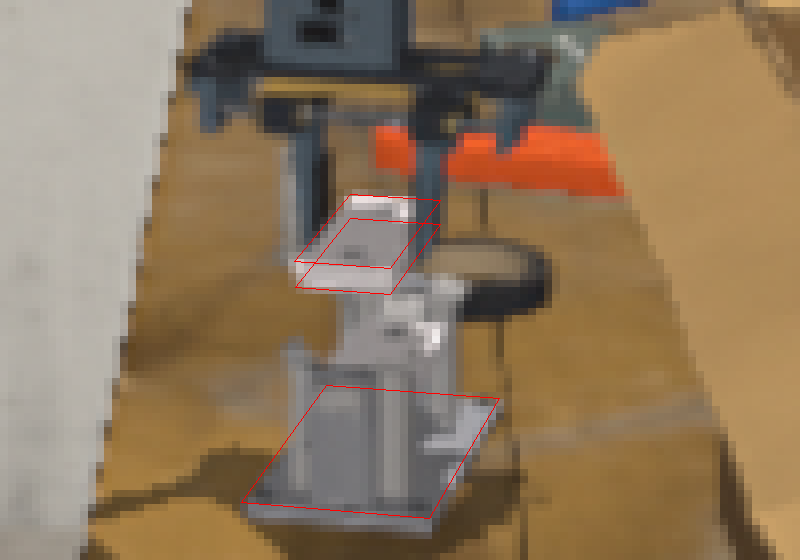

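```bash
python3 - <<'E'
from h import *
s=np.load("pics/side0.npz")
print("hole pred",proj(s,[481.65,327.85,71]))
g=s["pixels"].astype(float).mean(2); print(g[179:186,304:316].round(0).astype(int))
S=cv2.cvtColor(s["pixels"],cv2.COLOR_RGB2HSV)[...,1].astype(int)
print(S[204:212,286:320]); 
a=np.radians(76.2); y=np.array([np.cos(a),np.sin(a),0]); x=np.array([y[1],-y[0],0]);m=np.array([471.2,286.5,0])
for z in (0,10): print(z,[proj(s,m+sx*50*x-90*y+[0,0,z])[0].round(1) for sx in(-1,1)],[proj(s,m+sx*50*x+90*y+[0,0,z])[0].round(1) for sx in(-1,1)])
E
```

```text
hole pred [[308.6358418  181.80770799]]
[[112 131 128 139 170 172 170 174 161 122 133 132]
 [121 140 142 151 157 158 158 165 153 120 136 135]
 [198 223 224 226 215 185 178 204 202 195 198 168]
 [234 236 234 228 190 163 191 229 231 233 229 161]
 [236 232 232 230 220 218 224 233 233 239 235 143]
 [232 231 232 233 233 233 233 227 219 227 185 128]
 [232 233 234 233 234 235 228 199 201 200 138 125]]
[[137 145 143 148 151 132  41  12   8   6   7   8   6   9   7   7   6   6
    4   7   5   6   9  11  10   4   5   3   5   9   6 102 140 138]
 [143 145 145 152 132  81  11  14   7   3   3   5   2   4   6   9   6   6
    6   4   5   4   8   9  11   2   6   6   5   8  36 141 150 143]
 [152 152 153 147  75   5  13   6   7   6   7   8   3   7   4   4   6   4
    6   7   5   5   5   2   5   5   7   7   6   4  99 145 140 141]
 [153 153 153 146  75  17  15  12   7   9   9   9   9   7   7   7   9   8
    8   7   9   6   8   7   7   7   8   8   8  36 132 136 134 135]
 [153 154 155 152 119   9   7  10  10  13  12  14  13  11   9   9   9   7
    7   4   6   7   7   7   8   5   8   9   6  99 142 137 136 135]
 [154 154 154 154 147 126 117 105 105  98  73  39  34  18   5   7   4  12
   12  10   8  12  12  11   9   7   9  12  37 137 148 135 137 141]
 [154 153 155 156 157 156 157 157 158 155 151 147 140 121  81  76  64  44
   36  48  60  30  27  15   7   7   5   7 102 156 149 141 143 148]
 [154 154 155 155 154 154 156 155 154 157 156 156 156 156 154 157 155 152
  150 149 148 144 136 126 114 108 100  96 149 153 152 149 153 151]]
0 [array([289.6, 208.4]), array([313.1, 210.7])] [array([300.3, 191.5]), array([321.9, 193.5])]
10 [array([289.6, 206.2]), array([313.1, 208.5])] [array([300.3, 189.5]), array([321.9, 191.4])]
```

```bash
python3 -m pendant '[[0.001,-0.0016,0.0029,0.004,-0.005,0.004,30],[0.008,0,0,0,0,0,30],[0,0,0,0,0,0,30]]' 60; python3 -c "
from h import *
plan([471.7,286.5,100],-13.8)"
```

```text
time_s: 8.27
ee_pos: [472.5, 283.0, 119.4]
eef_rot: [0.086, 0.702, -0.087, 0.702]
contact_force: [-1.6, 0.1, -2.9]
grip_width: 49.5
t 8.27 tcp [472.5 283.  119.4] F [-1.6  0.1 -2.9] grip 49.5 jaw deg -14.05 tilt 0.04 q [ 0.43  0.49  1.63 -0.    1.02  0.68]
world d [ -0.8   3.5 -19.4] tool shift mm [19.4  3.2 -1.6] turn rad [-0.0044  0.0007  0.    ] after-turn shift [19.4  3.2 -1.6]
```

```bash
python3 -m pendant '[[0.01,0.0025,-0.0012,-0.004,0,0,30],[0.006,0,0,0,0,0,30],[0,0,0,0,0,0,30],[0,0,0,0,0,0,30]]' 60; python3 -c "
from h import *
plan([471.7,286.5,100],-13.8)"
```

```text
time_s: 8.6
ee_pos: [471.9, 284.3, 101.0]
eef_rot: [0.086, 0.702, -0.086, 0.702]
contact_force: [-0.0, 1.2, -3.1]
grip_width: 49.6
t 8.6 tcp [471.9 284.3 101. ] F [-0.   1.2 -3.1] grip 49.6 jaw deg -13.94 tilt 0.05 q [ 0.43  0.51  1.64 -0.    0.98  0.68]
world d [-0.2  2.2 -1. ] tool shift mm [ 1.   2.1 -0.7] turn rad [-0.0025 -0.0003  0.0009] after-turn shift [ 1.   2.1 -0.7]
```

```bash
python3 -m pendant '[[0,0.0023,-0.0006,-0.0025,0,0.001,30],[0,0,0,0,0,0,30],[0,0,0,0,0,0,30]]' 60; python3 - <<'E'
from h import *
from cell import imaging
plan([471.7,286.5,90],-13.8)
s=imaging.camera("side")
cv2.imwrite("pics/s9.png",cv2.resize(s["pixels"][150:215,275:340,::-1],None,fx=10,fy=9,interpolation=cv2.INTER_CUBIC))
E
```

```text
time_s: 8.85
ee_pos: [471.9, 287.0, 100.9]
eef_rot: [0.085, 0.702, -0.085, 0.702]
contact_force: [-0.4, 0.4, -2.1]
grip_width: 49.7
t 8.85 tcp [471.9 287.  100.9] F [-0.4  0.4 -2.1] grip 49.7 jaw deg -13.78 tilt 0.03 q [0.44 0.52 1.64 0.   0.98 0.68]
world d [ -0.2  -0.5 -10.9] tool shift mm [10.9 -0.5 -0. ] turn rad [ 0.0004 -0.0005 -0.    ] after-turn shift [10.9 -0.5 -0. ]
```

View pics/s9.png

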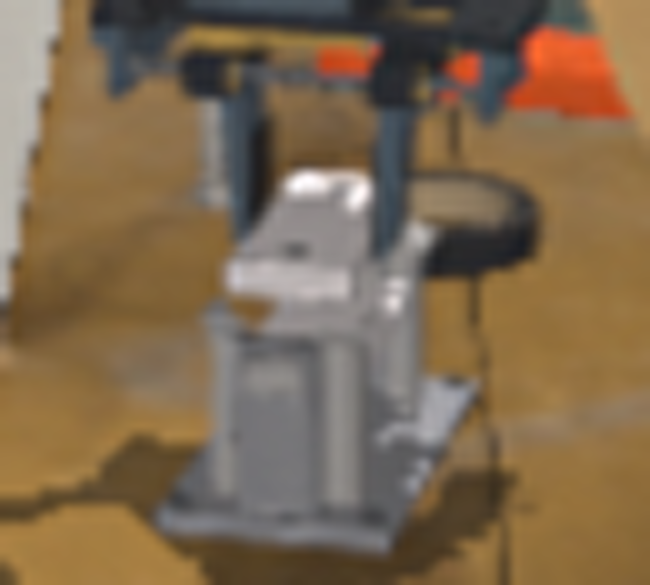

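The blank's near end spans zoom x 228–352, and the magazine's near angles span about 210–365, so the blank is centred over the mouth. Now lowering.

```bash
python3 -m pendant '[[0.009,-0.0003,0,0,0,0,30],[0.005,0,0,0,0,0,30],[0.004,0,0,0,0,0,30],[0,0,0,0,0,0,30]]' 60; python3 -c "
from h import *
plan([471.7,286.5,70],-13.8)"
```

```text
time_s: 9.23
ee_pos: [472.1, 287.0, 81.5]
eef_rot: [0.085, 0.702, -0.084, 0.702]
contact_force: [-0.4, -0.5, -3.7]
grip_width: 49.5
t 9.23 tcp [472.1 287.   81.5] F [-0.4 -0.5 -3.7] grip 49.5 jaw deg -13.76 tilt 0.06 q [0.44 0.54 1.66 0.   0.94 0.68]
world d [ -0.4  -0.5 -11.5] tool shift mm [11.5 -0.6 -0.3] turn rad [ 0.0007  0.0006 -0.0009] after-turn shift [11.5 -0.6 -0.3]
```

```bash
python3 -m pendant '[[0.006,0,0,0,0,0,30],[0.005,0,0,0,0,0,30],[0,0,0,0,0,0,30]]' 60; python3 -m pendant '[[0.005,0,0,0,0,0,30],[0.004,0,0,0,0,0,30],[0,0,0,0,0,0,30]]' 60; python3 -c "
from h import *
plan([471.7,286.5,47],-13.8)"
```

```text
time_s: 9.48
ee_pos: [472.6, 287.2, 69.6]
eef_rot: [0.085, 0.701, -0.084, 0.703]
contact_force: [0.8, -0.2, -2.4]
grip_width: 49.1
time_s: 9.73
ee_pos: [473.4, 287.7, 60.8]
eef_rot: [0.086, 0.701, -0.084, 0.703]
contact_force: [-0.4, -1.4, 4.9]
grip_width: 49.6
t 9.73 tcp [473.4 287.7  60.8] F [-0.4 -1.4  4.9] grip 49.6 jaw deg -13.78 tilt 0.23 q [0.44 0.57 1.68 0.   0.89 0.68]
world d [ -1.7  -1.2 -13.8] tool shift mm [13.8 -1.7 -1.4] turn rad [ 0.0003  0.0027 -0.0031] after-turn shift [13.8 -1.6 -1.3]
```

```bash
python3 -m pendant '[[0.005,-0.001,-0.001,0,0.003,-0.003,30],[0.004,0,0,0,0,0,30],[0,0,0,0,0,0,30]]' 60; python3 -m pendant '[[0.005,0,0,0,0,0,30],[0.004,0,0,0,0,0,30],[0,0,0,0,0,0,30]]' 60; python3 -c "
from h import *
plan([471.7,286.5,42],-13.8)"
```

```text
time_s: 9.98
ee_pos: [473.4, 287.7, 52.7]
eef_rot: [0.086, 0.701, -0.084, 0.703]
contact_force: [-2.1, -2.2, 7.5]
grip_width: 49.6
time_s: 10.23
ee_pos: [473.4, 287.8, 44.6]
eef_rot: [0.086, 0.701, -0.084, 0.703]
contact_force: [-1.4, -1.2, 12.7]
grip_width: 49.6
t 10.23 tcp [473.4 287.8  44.6] F [-1.4 -1.2 12.7] grip 49.6 jaw deg -13.8 tilt 0.21 q [0.44 0.6  1.69 0.   0.85 0.68]
world d [-1.7 -1.3 -2.6] tool shift mm [ 2.6 -1.6 -1.4] turn rad [-0.0001  0.0025 -0.0026] after-turn shift [ 2.6 -1.6 -1.4]
```

```bash
python3 -m pendant '[[0.003,0,0,0,0,0,30],[0,0,0,0,0,0,30],[0,0,0,0,0,0,30]]' 60; python3 - <<'E'
from h import *
from cell import imaging
plan([471.7,286.5,42],-13.8)
s=imaging.camera("side"); c=imaging.camera("top")
cv2.imwrite("pics/s10.png",cv2.resize(s["pixels"][160:215,280:335,::-1],None,fx=12,fy=10,interpolation=cv2.INTER_CUBIC))
E
```

```text
time_s: 10.48
ee_pos: [473.4, 287.7, 42.8]
eef_rot: [0.086, 0.701, -0.084, 0.703]
contact_force: [-2.2, -1.3, 13.2]
grip_width: 49.6
t 10.48 tcp [473.4 287.7  42.8] F [-2.2 -1.3 13.2] grip 49.6 jaw deg -13.81 tilt 0.24 q [0.44 0.6  1.69 0.   0.85 0.68]
world d [-1.7 -1.2 -0.8] tool shift mm [ 0.8 -1.6 -1.4] turn rad [-0.0002  0.0029 -0.003 ] after-turn shift [ 0.8 -1.6 -1.4]
```

View pics/s10.png

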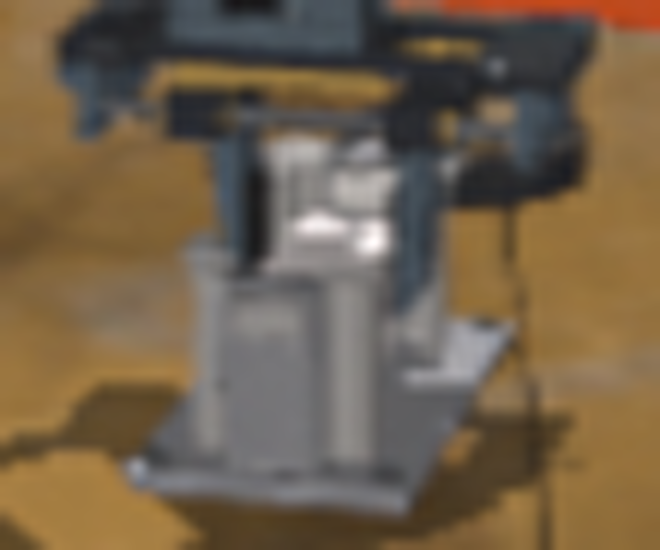

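```bash
python3 -m pendant '[[0.0025,0,0,0,0,0,30],[0,0,0,0,0,0,30],[0,0,0,0,0,0,30]]' 60; python3 -m pendant '[[0,0,0,0,0,0,85],[0,0,0,0,0,0,85],[0,0,0,0,0,0,85],[0,0,0,0,0,0,85],[0,0,0,0,0,0,85],[0,0,0,0,0,0,85]]'
```

```text
time_s: 10.83
ee_pos: [473.5, 287.7, 41.9]
eef_rot: [0.086, 0.701, -0.084, 0.703]
contact_force: [-3.4, -1.4, 14.8]
grip_width: 49.6
time_s: 11.33
ee_pos: [474.2, 288.0, 42.3]
eef_rot: [0.086, 0.7, -0.084, 0.704]
contact_force: [0.2, 0.1, 0.7]
grip_width: 77.4
```

Released. Now rising straight up and moving aside toward the open space on the magazine's far side, so the top camera can see.

```bash
python3 -m pendant '[[-0.02,0,0,0,0,0,85],[-0.03,0,0,0,0,0,85],[-0.04,0,0,0,0,0,85],[-0.04,0,0,0,0,0,85],[-0.02,0,0,0,0,0,85],[0,-0.04,0,0,0,0,85],[0,-0.04,0,0,0,0,85],[0,-0.04,0,0,0,0,85],[0,-0.04,0,0,0,0,85],[0,-0.04,0,0,0,0,85],[0,-0.04,0,0,0,0,85],[0,-0.04,0,0,0,0,85]]'; python3 - <<'E'
from h import *
from cell import imaging
s=imaging.camera("side"); c=imaging.camera("top"); np.savez("pics/t11.npz",**c); np.savez("pics/s11.npz",**s)
cv2.imwrite("pics/t11.png",cv2.resize(c["pixels"][170:250,220:320,::-1],None,fx=7,fy=7,interpolation=cv2.INTER_NEAREST))
cv2.imwrite("pics/s11.png",s["pixels"][:,:,::-1])
E
```

```text
time_s: 12.33
ee_pos: [405.2, 12.2, 197.8]
eef_rot: [0.083, 0.699, -0.08, 0.706]
contact_force: [1.1, -0.9, 0.5]
grip_width: 77.3
```

View pics/t11.png

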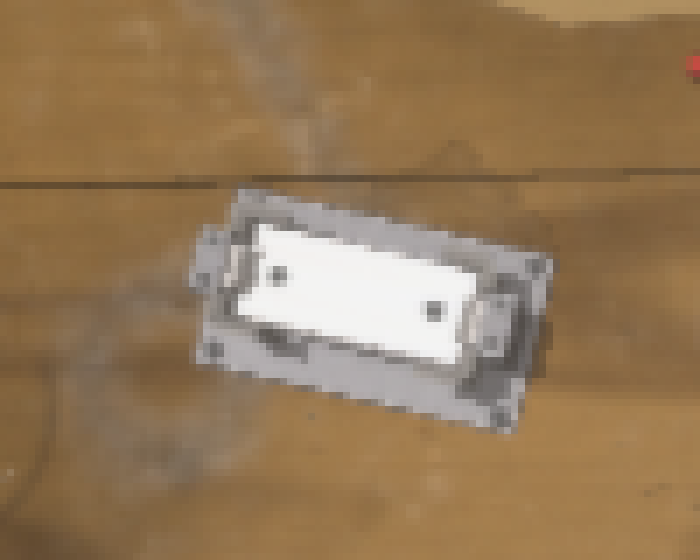

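View pics/s11.png

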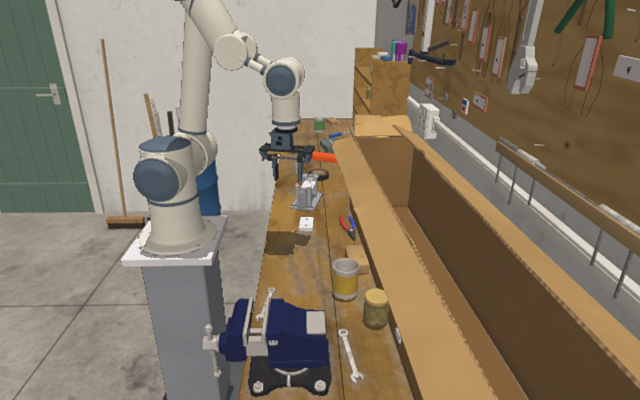

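```bash
python3 - <<'E'
from h import *
a=np.load("pics/top0.npz"); b=np.load("pics/t11.npz"); s0=np.load("pics/side0.npz"); s1=np.load("pics/s11.npz")
G=b["pixels"].astype(float).mean(2)
def dark(u,v,z,rad=2):
    P=G[v-rad:v+rad+1,u-rad:u+rad+1]; w=np.clip(np.median(P)-12-P,0,None); yy,xx=np.mgrid[v-rad:v+rad+1,u-rad:u+rad+1]
    return onplane(b,[(w*xx).sum()/w.sum(),(w*yy).sum()/w.sum()],z)[0,:2]
for z in(71,87):
    h=[dark(260,209,z),dark(282,214,z)]; print(z,np.mean(h,0).round(1),"sep",np.linalg.norm(h[0]-h[1]).round(1))
d=np.abs(a["pixels"].astype(int)-b["pixels"]).max(2)[195:235,240:305]; print("max diff mag top",d.max(),(d>40).sum(),np.argwhere(d>40)[:10].tolist())
cv2.imwrite("pics/cmp.png",np.hstack([cv2.resize(q["pixels"][165:214,285:330,::-1],None,fx=8,fy=10,interpolation=cv2.INTER_NEAREST) for q in(s0,s1)]))
E
```

```text
71 [473.1 287.6] sep 84.4
87 [471.2 285.2] sep 83.4
max diff mag top 69 23 [[7, 17], [7, 18], [8, 22], [8, 23], [9, 27], [10, 31], [12, 40], [13, 19], [13, 44], [13, 45]]
```

View pics/cmp.png

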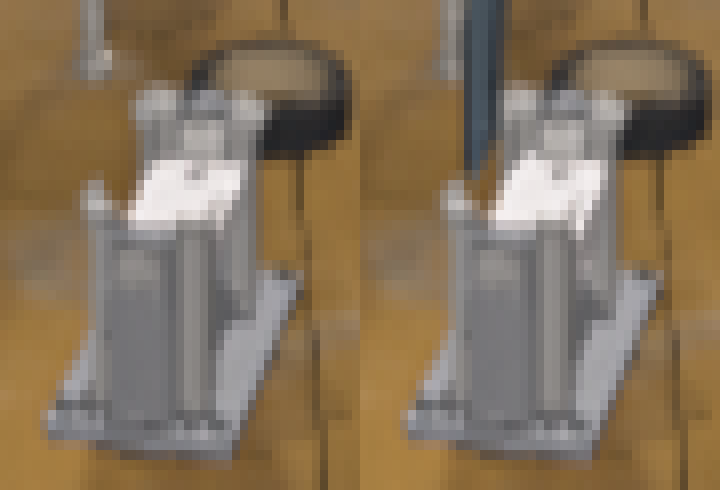

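The top face sits at the same level as the first blank's did at the start, and both catch noses look as they did when shut. The blank is about 2 mm from the axis and the gripper is clear. Handing in.

```bash
python3 -m pendant '[[0,0,0,0,0,0,85],[0,0,0,0,0,0,85]]'; python3 -c "
from cell import manip
print(manip.sign_off())"
```

```text
time_s: 12.6
ee_pos: [404.6, 7.6, 197.9]
eef_rot: [0.087, 0.699, -0.084, 0.705]
contact_force: [0.1, 0.4, -0.2]
grip_width: 77.7
the job is handed in; nothing more can be done
None
```

I loaded the long blank into the magazine and handed the job in at 12.6 s. I gripped it across its width, turned it about 27° to line up with the pocket, and pressed it about 5 mm past the catches. I then opened the fingers and moved clear.

**Last checks**
- **Height and catches:** in both views the blank's top face sits at the same level as the first blank's did at the start. Both catch noses look the same as when shut.
- **Position:** the hole marks put the blank's centre about 2 mm from the magazine axis, with the expected hole spacing (84.4 mm).
- **Force:** pressing read about 13–15 N upward. It dropped to about 0 when I opened the fingers, and the blank stayed in.
- **Other objects:** the short blank, tin and tape roll look unmoved in the last side view. I did not measure them again.

**What disagreed**
- **Fingertip height:** the real fingertips are about 22 mm higher than the TCP reading and the stated tip length imply. I confirmed this in the pictures and by descending with no contact force, and set the press height from where I gripped the blank on the bench.
- **Camera views:** the two cameras disagreed by about 2 mm on the magazine's x position. I aimed between them.

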